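# Thread the lift spring onto the screen clamp's post

## Robot

A 6-joint arm with a two-finger parallel gripper is mounted at the origin on the work surface. World frame = base frame: x ahead of the robot, y to its left, z up, the work surface at z = 0. Lengths are in m, angles in rad, forces in N, time in s.
With the tool pointing down it reaches from about 0.25 to 0.775 m from the base axis. Payload 8.9 kg.
Tool frame: the origin (TCP) lies on the centre line of the jaws, within the pads' length; the fingertips stand 17 mm ahead of it and the grasp point (between the pads) lies 2 mm behind it (r.tips_ahead is the distance from the TCP to the fingertips, in m); z points along the fingers, y is the direction in which the jaws open and shut (so a half turn about z gives the same grasp; the last joint's range is limited). The gripper opens to 85 mm and grips with 20 to 120 N. Pads are 22 mm wide; open, the fingers measure 114 mm over their backs; the gripper's body (76 mm by 85 mm) begins 54 mm behind the grasp point. The pads swing forward as they close: fully open they stand 13 mm farther back than shut.
Start: joints at [-1.307, 0.291, -0.153, 1.127, 0, 1.431], TCP at [0.206, -0.483, 0.248] pointing down, gripper open.
Joint ranges: [-2.52, 2.52], [-0.91, 1.74], [-1.3, 1.37], [-1.96, 2.02], [-1.52, 1.47], [-3.14, 3.14]. Speed limits (rad/s): [2.22, 2.22, 2.79, 3.14, 3.14, 3.14].

## Interface

Orientations are given as a 3x3 rotation matrix whose columns are the frame's x, y, z axes.
In Python, from rig import r gives the robot as it stands.
- The arm moves only by the tool carry_out, never from a script. Its arguments are lists of equal length, an entry for each row: "delta_pos": the shift along the tool's x, y, z in mm, a list of three; "dr": the turn, a rotation vector about the tool's x, y, z in degrees, a list of three; "gripper": the opening in per cent of the stroke, from 0 (shut) to 100 (fully open). A call has exactly 5 rows; each row is the pose to reach, as a shift and turn from the pose commanded when the call began, along the tool's axes at that moment; what a row does not reach only later rows make up. A row lasts 1/10 s, in which the tool goes at most 50 mm and 8.59 degrees, less where a joint would pass 70% of its speed; a pose out of reach is approached as far as the arm can. A call with a gripper value outside its range is refused whole. The fingers move at their own pace and stop on an object; "grip_force" is the grip in N (left out, the last holds). Time passes only in rows, so rows that repeat a pose let the fingers close, or fill a call up. It gives the time, the measured TCP pose, the force and the opening at its end, in the units of the state.
- r.read_state(): the state, without advancing time (a new reading comes with each control period).
- r.snapshot(name): name is "side" or "top"; returns a dict with "frame" (400x640x3 uint8, red, green, blue), "K" (3x3 intrinsics, pixels), "dist_coeffs" ([k1, k2, p1, p2, k3] as OpenCV has them; the pictures are not rectified), "origin" and "orientation" of the camera in the world. Camera axes: x right, y up, looking along -z (the intrinsics and any distortion apply to the point x, -y, -z); pixel columns grow to the right and rows downward; lengths in m; the calibration is good to about 2 mm. A picture is of the moment at which its call begins. There is no depth.
- r.hand_in(): hands the job in, once; it reports no verdict.
The state is a dict: "clock": time; "q": joint angles; "qvel": joint speeds; "joint_torque": joint torques, N m; "tool_pos": TCP position; "eef_rot": TCP orientation; "wrist_force": force on the tool from outside, world axes, zero at the start; "moment": the same for the moment, N m; "width": finger opening in m.
Only numpy, scipy, OpenCV 4.12 (cv2) and the standard library are available. Lean on these libraries where they do the work, as an engineer would, in place of code of your own. Each camera call takes 0.05 s, during which the arm holds its last target.

## Task

One of the two screen clamps is missing its lift spring: pick up the large spring with the squared end turns and, squared end down, thread it over the bare post until it sits fully home on the round seat at the post's foot, then let it go. Work gently: where it catches, do not force it but twist it a little until it slips on, and never squash the spring by more than a quarter of its length. Leave the other springs, the tape roll and the ink tub where they are.

Things in the scene. Friction and masses are not known exactly. Their poses are not given: they have to be found in the camera images.
- spring: large loose steel spring, upright, squared end down; 64 long, wire 5, about 0.12 kg; round coils 40 outside, 30 inside; shortens 1 per newton. Its lowest 10 are two turns wound square: 22.5 inside across flats, 32.5 outside. Origin: centre of the underside of the squared end; z up its axis, x and y square to the square's sides (fits a square post at any quarter turn). Grip on its upper 30
- spring_top (a joint): how far the large spring is squashed, in m: 0 at its free length of 64 mm, 0.010 when 10 mm shorter (about 10 N); it cannot go below 0
- post: bare steel spring post on a fixed screen clamp. Origin: on the table on the post's axis, z up. Heights: nose 86 to 74 (tapers from 20 to 10 diameter at the tip); upper square 74 to 52, 20 across flats, flats square to x and y; round neck, 20 diameter, 52 to 36; lower square 36 to 14 (see post_lower). Base plate 130 x 80 x 10, from x = -40 to 90; low clamp jaws, up to 42 high, at x = 55 to 87
- post_seat (a point): centre of the top of the round seat (50 diameter) at the foot of the bare post, 14 above the table; the spring's squared end rests here when home
- post_tip (a point): top of the bare post, 86 above the table
- sprung_post: the other, identical screen clamp and post, fixed, with its spring already on (top 86 high). Origin: on the table on the post's axis
- slim_spring: bystander: a slimmer loose spring, 25 diameter, 68 tall, standing. Origin: centre of its underside
- short_spring: bystander: a short loose spring, 40 diameter, 32 tall, standing. Origin: centre of its underside
- tape_roll: bystander: paper tape roll lying flat, 100 diameter, 24 high. Origin: centre of its underside
- ink_tub: bystander: open white tub, 84 diameter, 85 tall. Origin: centre of its underside
- post_lower (a point): axis of the post at the top of its lower square, 36 above the table: 20 across flats, but turned against the upper square by 23 to 45 degrees one way or the other, differing each time and not measured (this point's axes are the upper square's). A squared spring end catches here and, being in the neck, can be turned; it slips on within about 7 degrees of the flats
Not all that is in view belongs to the job. What is shaped like the post but green or purple is not meant.

How it is judged:
By the outcome, as a careful person would: the job done as asked, in the order asked, and still so for the second after the job is handed in, with the robot touching nothing.
It also fails if it takes over 72 s, if anything falls off the work surface, if the arm or the gripper's body presses on something with over 40 N, if the wrist force passes 120 N, or if a joint passes its speed limit or range.

## Working session

There is one attempt and no reset: what is moved stays moved. The work goes in short steps, Python scripts to look and compute and a tool call to move; the robot and the scene stay as the last step left them, time stands still between calls to the robot, and variables do not carry over. Pictures are saved under pics/ and viewed, and the job is handed in when it is done.

Besides the shell and the picture viewer there is one more tool, called after "Emit:" as a command line: name --argument value ..., lists and objects as JSON in quotes. carry_out: Moves the arm, as the interface text tells. Its arguments: {"type":"object","properties":{"delta_pos":{"type":"array","items":{"type":"array","items":{"type":"number"}}},"dr":{"type":"array","items":{"type":"array","items":{"type":"number"}}},"gripper":{"type":"array","items":{"type":"number"}},"grip_force":{"type":"number"}},"required":["delta_pos","dr","gripper"]}

```bash
mkdir -p pics; ls
cat > h.py <<'E'
import numpy as np,cv2
from rig import r
def snap(name,fn=None):
    s=r.snapshot(name)
    if fn: cv2.imwrite('pics/'+fn,s['frame'][:,:,::-1])
    return s
def ray(s,uv):
    K=np.array(s['K'],float);d=np.array(s['dist_coeffs'],float)
    p=cv2.undistortPoints(np.array([[uv]],float),K,d)[0,0]
    v=np.array(s['orientation'])@np.array([p[0],-p[1],-1.0])
    return np.array(s['origin']),v/np.linalg.norm(v)
def onz(s,uv,z):
    o,v=ray(s,uv);return o+v*(z-o[2])/v[2]
def proj(s,X):
    R=np.array(s['orientation']);c=R.T@(np.array(X,float)-np.array(s['origin']));c=c*[1,-1,-1]
    return cv2.projectPoints(c.reshape(1,1,3),np.zeros(3),np.zeros(3),np.array(s['K'],float),np.array(s['dist_coeffs'],float))[0][0,0]
def st():
    s=r.read_state();print({k:np.round(np.array(s[k]),4).tolist() for k in('clock','q','tool_pos','eef_rot','wrist_force','moment','width')});return s
E
python3 - <<'E'
from h import *
for n in('side','top'):
    s=snap(n,n+'0.png');print(n,s['K'],s['origin'],s['orientation'],s['dist_coeffs'])
st()
E
```

```text
pics
side [[455.97325153   0.         315.81127408]
 [  0.         455.97325153 204.85669866]
 [  0.           0.           1.        ]] [ 0.35196019 -0.98985918  0.74138292] [[ 0.99869315  0.01002028 -0.05011578]
 [-0.04735942  0.55005262 -0.83378606]
 [ 0.01921155  0.83506988  0.54980834]] [-0.02821498  0.          0.          0.          0.        ]
top [[370.81888385   0.         325.5573981 ]
 [  0.         370.81888385 201.47909753]
 [  0.           0.           1.        ]] [ 3.01321809e-01 -3.15360735e-04  1.00245545e+00] [[-0.01357553  0.99072189 -0.13522516]
 [-0.99943485 -0.00928525  0.03230732]
 [ 0.03075197  0.13558733  0.99028803]] [-0.0070421  0.         0.         0.         0.       ]
{'clock': 0.1, 'q': [-1.3073, 0.2912, -0.1541, 1.1267, 0.0, 1.4315], 'tool_pos': [0.2057, -0.4826, 0.2478], 'eef_rot': [[0.92, 0.392, -0.0003], [0.392, -0.92, 0.0011], [0.0002, -0.0011, -1.0]], 'wrist_force': [-0.1058, -0.0681, 0.3143], 'moment': [0.012, 0.0059, -0.0005], 'width': 0.0853}
```

View pics/side0.png

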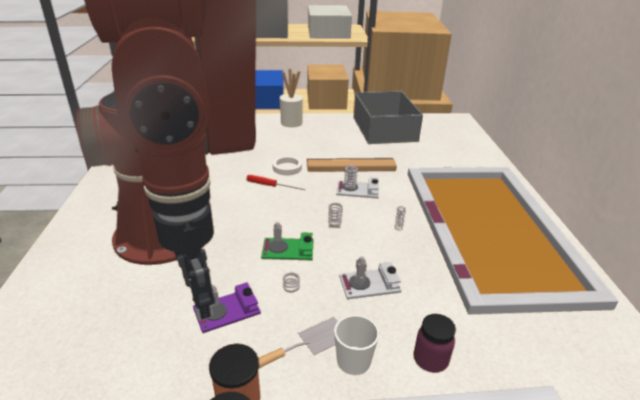

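View pics/top0.png

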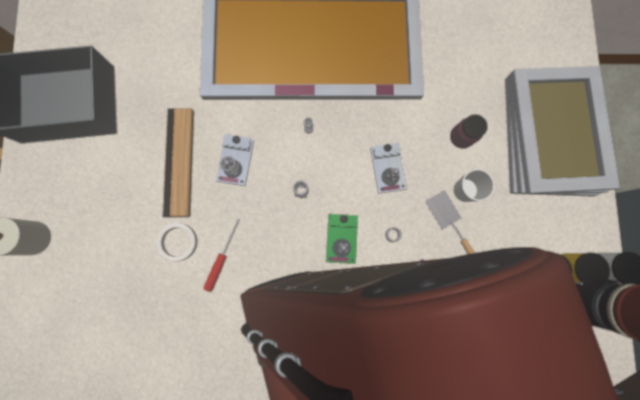

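Side view: three loose springs, at (335,215), (400,217) and (291,282). Posts: grey and bare at (361,275), grey with its spring at (350,180), green at (278,240), purple at (210,305). By size, (335,215) is the large spring and (400,217) the slim one, and (291,282) is the short one. I'll confirm with enlarged crops.

Run:
```python
import cv2,numpy as np
a=cv2.imread('pics/side0.png');b=cv2.imread('pics/top0.png')
def c(im,x,y,w,h,k):return cv2.resize(im[y:y+h,x:x+w],None,fx=k,fy=k,interpolation=cv2.INTER_CUBIC)
cv2.imwrite('pics/c1.png',np.vstack([np.hstack([c(a,310,190,50,50,8),c(a,335,250,70,50,8)[:, :400]]) if 0 else np.hstack([c(a,310,195,40,40,7),c(a,335,252,70,50,5.6)])]))
cv2.imwrite('pics/c2.png',np.hstack([c(b,280,165,50,50,7),c(b,362,138,55,62.__int__(),350/62)[:350]]))
```

```text
File "<stdin>", line 5
    cv2.imwrite('pics/c2.png',np.hstack([c(b,280,165,50,50,7),c(b,362,138,55,62.__int__(),350/62)[:350]]))
                                                                               ^
SyntaxError: invalid decimal literal
```

Run:
```python
import cv2,numpy as np
a=cv2.imread('pics/side0.png');b=cv2.imread('pics/top0.png')
def c(im,x,y,w,h):return cv2.resize(im[y:y+h,x:x+w],(400,400*h//w),interpolation=cv2.INTER_CUBIC)
cv2.imwrite('pics/c1.png',np.hstack([c(a,315,195,40,40),c(a,340,245,60,60)]))
cv2.imwrite('pics/c2.png',np.hstack([c(b,281,169,40,40),c(b,360,140,60,60)]))
```

```text
(no output)
```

View pics/c1.png

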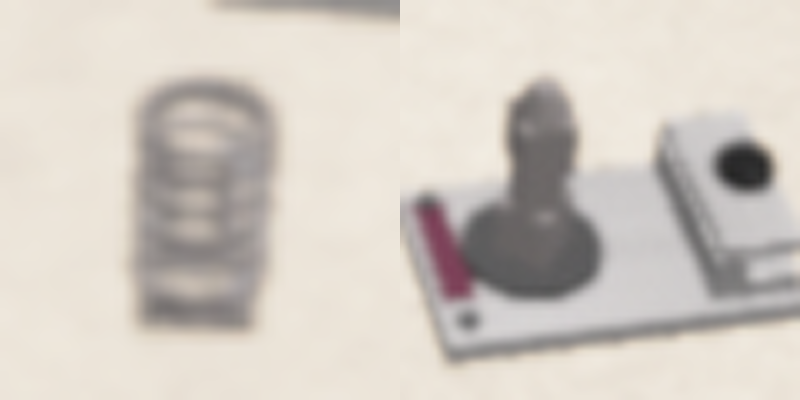

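View pics/c2.png

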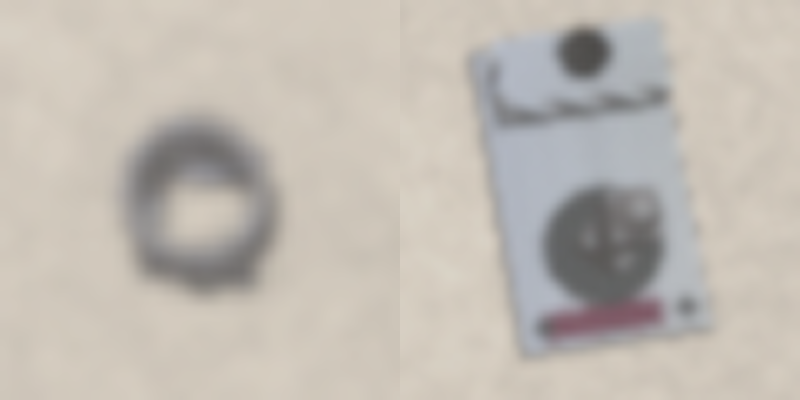

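The crops confirm it. The left object is the large round-coil spring with its narrower squared end down, and the right one is the bare grey post with no spring. Now measuring.

Run:
```python
from h import *
S={n:snap(n) for n in('side','top')}
def mask(n,x,y,w,h,t):
    f=S[n]['frame'][y:y+h,x:x+w].astype(np.float32)
    f=cv2.resize(f,None,fx=8,fy=8,interpolation=cv2.INTER_CUBIC).mean(2)
    m=(f<t).astype(np.uint8);return m
def pts(n,box,t):
    m=mask(n,*box,t);cs,_=cv2.findContours(m,cv2.RETR_EXTERNAL,cv2.CHAIN_APPROX_NONE)
    c=max(cs,key=cv2.contourArea)[:,0,:].astype(float);return (c+.5)/8-.5+np.array(box[:2])
cs=pts('side',(315,195,40,40),195);ct=pts('top',(283,171,40,40),175)
for c in(cs,ct):print(c.min(0),c.max(0))
# hull overlays
for nm,c,box in(('side',cs,(315,195,40,40)),('top',ct,(283,171,40,40))):
    im=cv2.resize(S[nm]['frame'][box[1]:box[1]+40,box[0]:box[0]+40],(400,400),interpolation=cv2.INTER_CUBIC)[:,:,::-1].copy()
    cv2.polylines(im,[np.int32((c-np.array(box[:2])+.5)*10)],True,(0,0,255),1)
    cv2.imwrite('pics/m_%s.png'%nm,im)
# side bottom edge pixels
for v in(224,225,226,227):
    k=cs[abs(cs[:,1]-v)<.4];print(v,k[:,0].min(),k[:,0].max())
# top outline: world at z .062 (round ring upper part), back half
print('top ring px->world',[onz(S['top'],p,.06).round(4) for p in (ct[ct[:,0].argmin()],ct[ct[:,0].argmax()],ct[ct[:,1].argmin()])])
print('side', onz(S['side'],[334.5,227.2],0),onz(S['side'],[335.5,206.3],.0615))
a=cv2.imread('pics/m_side.png');b=cv2.imread('pics/m_top.png');cv2.imwrite('pics/m.png',np.hstack([a,b]))
```

```text
[327.3125 202.1875] [342.4375 227.9375]
[292.3125 179.8125] [308.8125 198.4375]
224 327.9375 340.6875
225 327.9375 340.3125
226 327.9375 340.1875
227 328.1875 340.1875
top ring px->world [array([0.4663, 0.054 , 0.06  ]), array([0.4565, 0.0117, 0.06  ]), array([0.4871, 0.0343, 0.06  ])]
side [0.4657697 0.0216425 0.       ] [0.46684233 0.03312855 0.0615    ]
```

View pics/m.png

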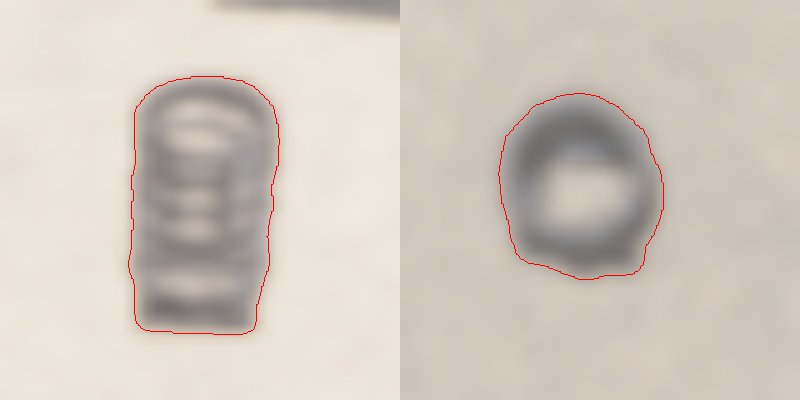

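Run:
```python
from h import *
s=snap('side');t=snap('top')
print('side rear',onz(s,[335.5,203],.0615),'front bottom corners',onz(s,[328.5,227.3],0),onz(s,[339.8,227.4],0))
print('top rear',onz(t,[301,180.3],.0615), 'L',onz(t,[292.8,188.5],.0615),'R',onz(t,[308.3,190],.055))
print('top near corners z0',onz(t,[295,197],0.002),onz(t,[306.3,198],0.002), 'dip',)
# centre from both views: ray of axis in side(u) and top(v)
for c in([.465,.034],[.466,.037]):
  for z in(0,.062):print(c,z,proj(s,[*c,z]),proj(t,[*c,z]))
# bare post: seat, tip, plate
f=t['frame'];m=((f[:,:,2].astype(int)-f[:,:,0])>8)&(f[:,:,2]>140);m=m.astype(np.uint8)
m[:,:360]=0;m[:,420:]=0;m[:130]=0;m[200:]=0
cs,_=cv2.findContours(m,cv2.RETR_EXTERNAL,cv2.CHAIN_APPROX_NONE);c=max(cs,key=cv2.contourArea);print(cv2.contourArea(c))
rc=cv2.minAreaRect(c);print(rc);b=cv2.boxPoints(rc);print([onz(t,p,.01).round(4) for p in b])
im=cv2.resize(f[135:200,360:420],(720,780),interpolation=cv2.INTER_CUBIC)[:,:,::-1].copy()
cv2.polylines(im,[np.int32((b-[360,135]+.5)*12)],True,(0,0,255),1)
for k in c[:,0]:cv2.circle(im,tuple(int(v) for v in (k-[360,135]+.5)*12),1,(0,255,0),-1)
cv2.imwrite('pics/plate.png',im[:600])
f=s['frame'];im=cv2.resize(f[250:305,335:405],None,fx=11,fy=11,interpolation=cv2.INTER_CUBIC)[:,:,::-1];cv2.imwrite('pics/plates.png',im[:600])
```

```text
side rear [0.46820539 0.04942237 0.0615    ] front bottom corners [0.44917763 0.02152931 0.        ] [0.48032468 0.02039914 0.        ]
top rear [0.48549491 0.03156007 0.0615    ] L [0.46423502 0.05268174 0.0615    ] R [0.46109188 0.0130385  0.055     ]
top near corners z0 [0.4510204  0.05009493 0.002     ] [0.44799026 0.01938779 0.002     ] dip
[0.465, 0.034] 0 [333.86169416 224.57608717] [300.92389086 191.99787634]
[0.465, 0.034] 0.062 [334.802171   205.97472195] [300.07830026 188.11358946]
[0.466, 0.037] 0 [334.13309486 223.94026287] [299.82326502 191.64608372]
[0.466, 0.037] 0.062 [335.07907013 205.35970107] [298.90677162 187.73929316]
477.0
((387.2852783203125, 166.94967651367188), (44.836612701416016, 25.83608627319336), 79.99201965332031)
[array([ 0.5876, -0.1597,  0.01  ]), array([ 0.6002, -0.2312,  0.01  ]), array([ 0.4754, -0.2477,  0.01  ]), array([ 0.4636, -0.1773,  0.01  ])]
```

View pics/plate.png

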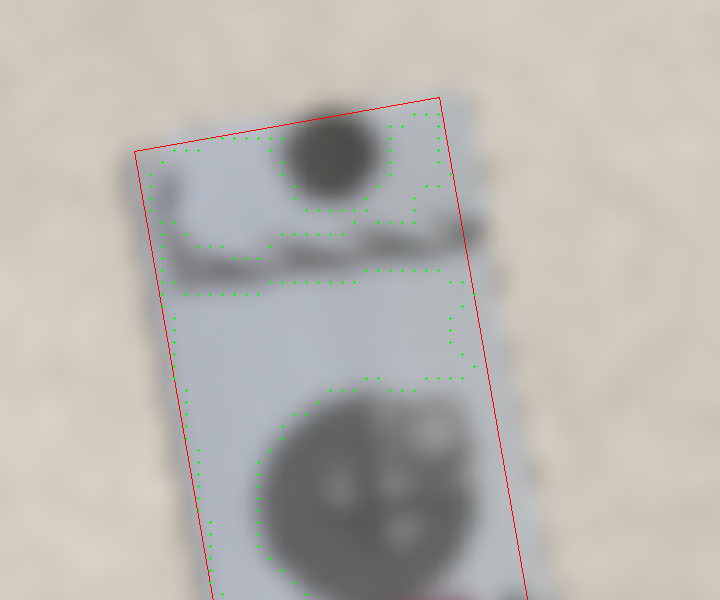

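View pics/plates.png

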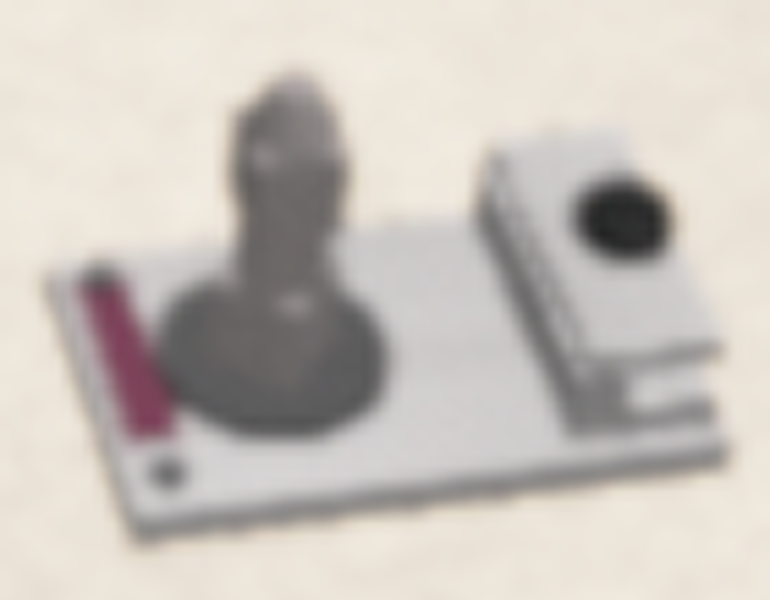

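Run:
```python
from h import *
s=snap('side');t=snap('top')
f=lambda p:(335+p[0]/11-.5,250+p[1]/11-.5); g=lambda p:(360+p[0]/12-.5,135+p[1]/12-.5)
print('seat top',onz(t,g((365,495)),.014),'side L,R',onz(s,f((160,345)),.014),onz(s,f((385,345)),.014),'front',onz(s,f((275,437)),.014))
print('seat top L',onz(t,g((253,495)),.014),'top',onz(t,g((365,388)),.014))
print('tip side',onz(s,f((295,80)),.086),'tip top',onz(t,g((437,430)),.086))
a,b=onz(s,f((140,530)),.01),onz(s,f((725,460)),.01);print('side front edge',a,b,np.degrees(np.arctan2(b[1]-a[1],b[0]-a[0])))
a=onz(s,f((45,275)),.01);b=onz(s,f((140,530)),.01);print('end edge',a,b,np.degrees(np.arctan2(b[0]-a[0],-(b[1]-a[1]))))
im=cv2.resize(t['frame'][140:200,360:420],(800,800),interpolation=cv2.INTER_CUBIC)[200:,:,::-1];cv2.imwrite('pics/p2.png',im)
```

```text
seat top [ 0.50561744 -0.20950502  0.014     ] side L,R [ 0.48025616 -0.208727    0.014     ] [ 0.52792563 -0.21006067  0.014     ] front [ 0.50109272 -0.23694127  0.014     ]
seat top L [ 0.50579743 -0.18385596  0.014     ] top [ 0.53053043 -0.2104387   0.014     ]
tip side [ 0.50352691 -0.20874884  0.086     ] tip top [ 0.50464977 -0.21013407  0.086     ]
side front edge [ 0.47099549 -0.25879226  0.01      ] [ 0.59461915 -0.24231728  0.01      ] 7.590921795530537
end edge [ 0.45846824 -0.18186743  0.01      ] [ 0.47099549 -0.25879226  0.01      ] 9.249455817271174
```

View pics/p2.png

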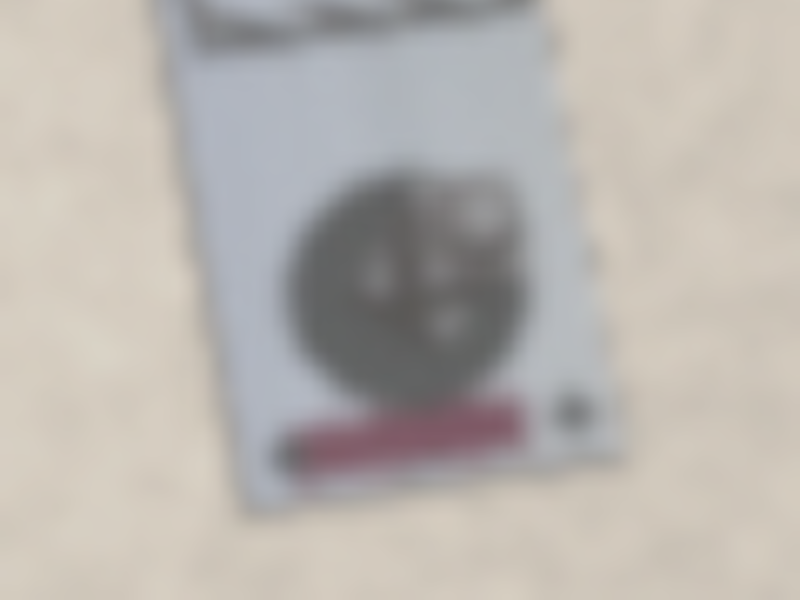

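```bash
cat >> h.py <<'E'
def go(x,y,z,yaw):
    s=st();R=np.array(s['eef_rot']);p=np.array(s['tool_pos'])
    a=np.radians(yaw);T=np.array([[np.cos(a),np.sin(a),0],[np.sin(a),-np.cos(a),0],[0,0,-1.]])
    print('yaw now',np.degrees(np.arctan2(R[1,0],R[0,0])))
    print('dpos mm',(R.T@(np.array([x,y,z])-p)*1000).round(2),'dr deg',np.degrees(cv2.Rodrigues(R.T@T)[0].ravel()).round(2))
E
python3 -c "
from h import *
go(.466,.0335,.2,175)"
```

```text
{'clock': 0.4, 'q': [-1.3073, 0.2908, -0.1535, 1.1267, 0.0, 1.4315], 'tool_pos': [0.2058, -0.4829, 0.2482], 'eef_rot': [[0.9199, 0.392, -0.0], [0.392, -0.9199, 0.0002], [0.0001, -0.0002, -1.0]], 'wrist_force': [0.084, 0.0236, 0.2809], 'moment': [0.0297, -0.0144, -0.0095], 'width': 0.0852}
yaw now 23.0812319426921
dpos mm [ 441.82 -373.07   48.32] dr deg [ 0.0000e+00 -1.0000e-02 -1.5192e+02]
```

Emit:
carry_out --delta_pos '[[40,-34,0],[80,-68,0],[120,-102,0],[160,-136,0],[200,-170,0]]' --dr '[[0,0,-8],[0,0,-16],[0,0,-24],[0,0,-32],[0,0,-40]]' --gripper '[80,80,80,80,80]' --grip_force 30

```text
clock: 0.9
tool_pos: [0.318, -0.2576, 0.2485]
eef_rot: [[0.448, 0.894, 0.001], [0.894, -0.448, -0.0], [-0.0, 0.001, -1.0]]
wrist_force: [1.0, 0.5, 0.2]
width: 0.0683
```

```bash
python3 -c "
from h import *
go(.466,.0335,.2,175)"
```

```text
{'clock': 0.9, 'q': [-0.8601, 0.0691, -0.429, 1.072, 0.0002, 1.1754], 'tool_pos': [0.318, -0.2576, 0.2485], 'eef_rot': [[0.4482, 0.8939, 0.0006], [0.8939, -0.4482, -0.0004], [-0.0001, 0.0007, -1.0]], 'wrist_force': [1.0258, 0.4694, 0.1828], 'moment': [-0.0504, -0.0424, -0.0233], 'width': 0.0683}
yaw now 63.37238162444975
dpos mm [326.6    1.76  48.42] dr deg [ 2.0000e-02  4.0000e-02 -1.1163e+02]
```

Emit:
carry_out --delta_pos '[[45,0,0],[90,0,0],[135,0,0],[180,0,0],[225,0,0]]' --dr '[[0,0,-8],[0,0,-16],[0,0,-24],[0,0,-32],[0,0,-40]]' --gripper '[80,80,80,80,80]'

```text
clock: 1.4
tool_pos: [0.4201, -0.0569, 0.2486]
eef_rot: [[-0.232, 0.973, 0.001], [0.973, 0.232, -0.0], [-0.001, 0.001, -1.0]]
wrist_force: [0.4, -0.7, 0.0]
width: 0.0681
```

```bash
python3 -c "
from h import *
go(.466,.0335,.2,175)"
```

```text
{'clock': 1.4, 'q': [-0.3075, 0.0973, -0.3972, 1.0754, -0.0001, 1.0293], 'tool_pos': [0.4201, -0.0569, 0.2486], 'eef_rot': [[-0.2319, 0.9727, 0.0008], [0.9727, 0.2319, -0.0003], [-0.0005, 0.0007, -1.0]], 'wrist_force': [0.4378, -0.7244, 0.0213], 'moment': [-0.0436, -0.0565, 0.0008], 'width': 0.0681}
yaw now 103.40749714524787
dpos mm [77.35 65.62 48.6 ] dr deg [ 2.000e-02  5.000e-02 -7.159e+01]
```

Emit:
carry_out --delta_pos '[[15,13,6],[31,26,12],[46,39,25],[62,52,35],[77,65,48]]' --dr '[[0,0,-8],[0,0,-16],[0,0,-24],[0,0,-32],[0,0,-40]]' --gripper '[80,80,80,80,80]'

```text
clock: 1.9
tool_pos: [0.4659, 0.0319, 0.2002]
eef_rot: [[-0.803, 0.596, 0.001], [0.596, 0.803, -0.0], [-0.001, 0.0, -1.0]]
wrist_force: [-0.5, -0.6, -0.8]
width: 0.0683
```

```bash
python3 -c "
from h import *
go(.466,.0335,.13,175)"
```

```text
{'clock': 1.9, 'q': [-0.0885, 0.2163, -0.3864, 0.9673, 0.0, 0.5499], 'tool_pos': [0.4659, 0.0319, 0.2002], 'eef_rot': [[-0.8031, 0.5959, 0.0008], [0.5959, 0.8031, -0.0], [-0.0006, 0.0004, -1.0]], 'wrist_force': [-0.4533, -0.6096, -0.789], 'moment': [0.04, 0.0399, -0.0273], 'width': 0.0683}
yaw now 143.42361425746643
dpos mm [ 0.91  1.36 70.17] dr deg [ 1.000e-02  4.000e-02 -3.158e+01]
```

Emit:
carry_out --delta_pos '[[0,0,10],[0,0,25],[0,0,45],[1,1,60],[1,1,70]]' --dr '[[0,0,-8],[0,0,-16],[0,0,-24],[0,0,-31.5],[0,0,-31.5]]' --gripper '[80,80,80,80,80]'

```text
clock: 2.4
tool_pos: [0.4646, 0.0325, 0.1293]
eef_rot: [[-0.996, 0.092, -0.001], [0.092, 0.996, 0.0], [0.001, 0.0, -1.0]]
wrist_force: [-0.6, -0.8, 0.4]
width: 0.0683
```

Run:
```python
from h import *
go(.466,.0335,.052,175)
s=snap('side');t=snap('top')
a=cv2.resize(s['frame'][150:250,280:400],(480,400),interpolation=cv2.INTER_CUBIC);b=cv2.resize(t['frame'][140:220,260:324],(320,400),interpolation=cv2.INTER_CUBIC)
cv2.imwrite('pics/pre.png',np.hstack([a,b])[:,:,::-1])
```

```text
{'clock': 2.4, 'q': [-0.0873, 0.2901, -0.4965, 0.7852, 0.0001, 0.0053], 'tool_pos': [0.4646, 0.0325, 0.1293], 'eef_rot': [[-0.9957, 0.0925, -0.001], [0.0925, 0.9957, 0.0001], [0.0011, 0.0, -1.0]], 'wrist_force': [-0.5844, -0.8022, 0.4306], 'moment': [-0.0461, 0.0047, 0.0334], 'width': 0.0683}
yaw now 174.6933872779738
dpos mm [-1.34  1.1  77.33] dr deg [ 0.   -0.06 -0.31]
```

View pics/pre.png

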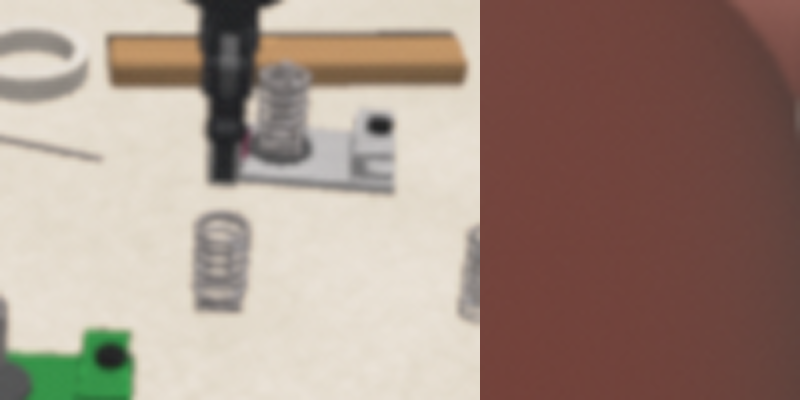

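The side view shows the gripper above the spring: the finger is at column 335.5 and the spring at 335. Descending.

Emit:
carry_out --delta_pos '[[-1,1,20],[-1,1,40],[-1,1,60],[-1,1,77],[-1,1,77]]' --dr '[[0,0,0],[0,0,0],[0,0,0],[0,0,0],[0,0,0]]' --gripper '[80,80,80,80,80]'

```text
clock: 3.0
tool_pos: [0.4654, 0.0333, 0.0524]
eef_rot: [[-0.995, 0.097, -0.002], [0.097, 0.995, 0.0], [0.002, -0.0, -1.0]]
wrist_force: [-0.6, -0.0, -0.3]
width: 0.0684
```

Emit:
carry_out --delta_pos '[[0,0,0],[0,0,0],[0,0,0],[0,0,0],[0,0,0]]' --dr '[[0,0,0],[0,0,0],[0,0,0],[0,0,0],[0,0,0]]' --gripper '[60,50,40,30,30]' --grip_force 30

```text
clock: 3.5
tool_pos: [0.467, 0.0333, 0.0539]
eef_rot: [[-0.996, 0.095, 0.002], [0.095, 0.996, 0.0], [-0.002, 0.0, -1.0]]
wrist_force: [2.3, 0.4, 1.5]
width: 0.0388
```

Run:
```python
from h import *
go(.466,.0335,.12,175)
s=snap('side')
a=cv2.resize(s['frame'][160:250,280:400],(800,600),interpolation=cv2.INTER_CUBIC)
cv2.imwrite('pics/gr.png',a[:,:,::-1])
```

```text
{'clock': 3.5, 'q': [-0.0853, 0.3986, -0.5836, 0.587, 0.0002, 0.0094], 'tool_pos': [0.467, 0.0333, 0.0539], 'eef_rot': [[-0.9955, 0.0946, 0.0016], [0.0946, 0.9955, 0.0], [-0.0016, 0.0002, -1.0]], 'wrist_force': [2.3313, 0.4005, 1.4777], 'moment': [0.1808, -0.3187, -0.0362], 'width': 0.0388}
yaw now 174.57344607396445
dpos mm [  0.89   0.13 -66.1 ] dr deg [ 0.01  0.09 -0.43]
```

View pics/gr.png

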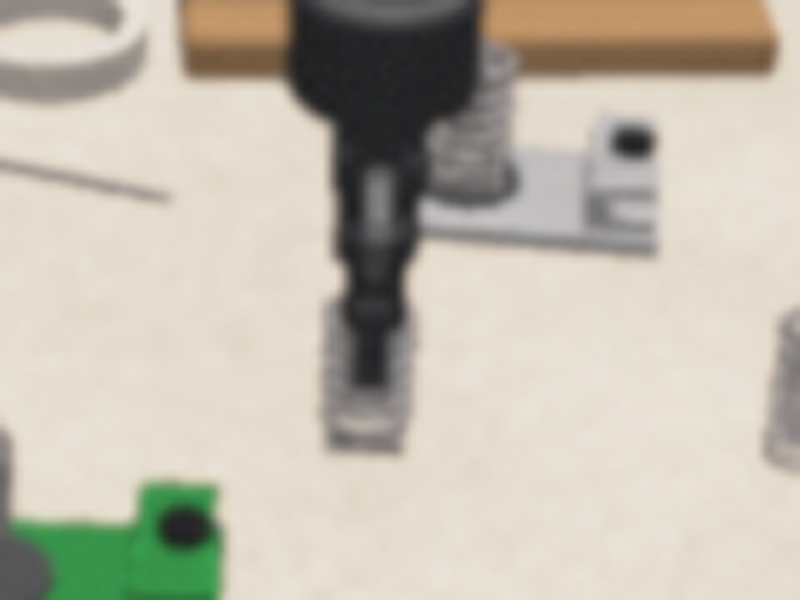

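Emit:
carry_out --delta_pos '[[0,0,-15],[0,0,-40],[0,0,-70],[0,0,-100],[0,0,-116]]' --dr '[[0,0,0],[0,0,0],[0,0,0],[0,0,0],[0,0,0]]' --gripper '[30,30,30,30,30]'

```text
clock: 4.05
tool_pos: [0.4667, 0.0332, 0.1714]
eef_rot: [[-0.996, 0.095, 0.002], [0.095, 0.996, -0.0], [-0.002, -0.0, -1.0]]
wrist_force: [1.2, 0.2, -1.0]
width: 0.0391
```

Run:
```python
from h import *
go(.5045,-.2095,.17,188)
s=snap('side')
a=cv2.resize(s['frame'][110:230,270:430],(800,600),interpolation=cv2.INTER_CUBIC)
cv2.imwrite('pics/lift.png',a[:,:,::-1])
```

```text
{'clock': 4.05, 'q': [-0.0854, 0.2443, -0.4323, 0.8924, -0.0002, 0.0094], 'tool_pos': [0.4667, 0.0332, 0.1714], 'eef_rot': [[-0.9955, 0.0946, 0.0018], [0.0946, 0.9955, -0.0004], [-0.0018, -0.0002, -1.0]], 'wrist_force': [1.1949, 0.1662, -1.0466], 'moment': [-0.0281, -0.0435, 0.0195], 'width': 0.0391}
yaw now 174.57147190855252
dpos mm [ -60.6  -238.      1.57] dr deg [ -0.02   0.1  -13.43]
```

View pics/lift.png

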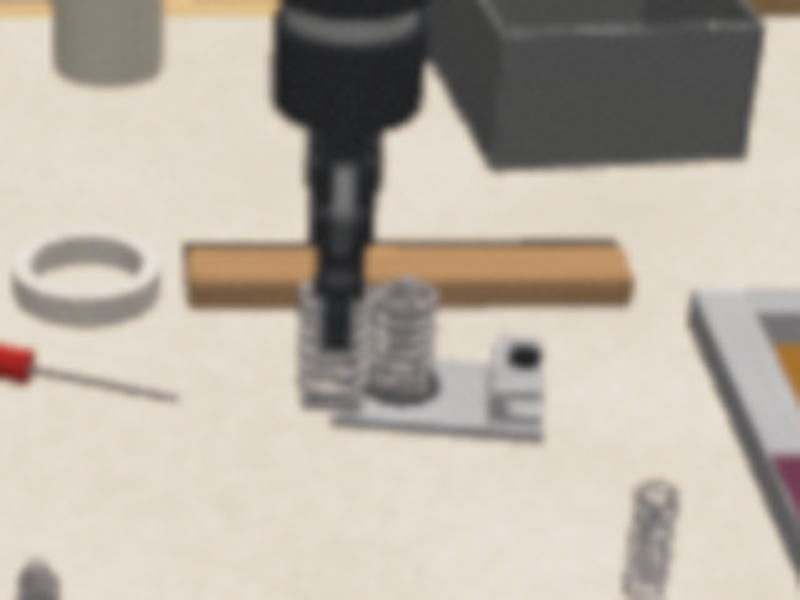

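The spring is held and lifted: base at columns 303–360 of the crop, finger centre at 337. Moving over the post.

Emit:
carry_out --delta_pos '[[-10,-40,0],[-20,-80,0],[-30,-120,0],[-40,-160,0],[-50,-200,0]]' --dr '[[0,0,-3],[0,0,-6],[0,0,-9],[0,0,-12],[0,0,-13.4]]' --gripper '[30,30,30,30,30]'

```text
clock: 4.6
tool_pos: [0.4966, -0.1721, 0.1685]
eef_rot: [[-0.99, -0.141, -0.001], [-0.141, 0.99, 0.0], [0.001, 0.001, -1.0]]
wrist_force: [0.9, -0.6, -1.6]
width: 0.0391
```

Run:
```python
from h import *
go(.5045,-.2095,.165,188)
```

```text
{'clock': 4.6, 'q': [-0.4727, 0.3517, -0.2863, 0.934, -0.0001, -0.6138], 'tool_pos': [0.4966, -0.1721, 0.1685], 'eef_rot': [[-0.9901, -0.1406, -0.0011], [-0.1406, 0.9901, 0.0004], [0.0011, 0.0006, -1.0]], 'wrist_force': [0.8557, -0.6134, -1.6172], 'moment': [0.0192, 0.0124, -0.0292], 'width': 0.0391}
yaw now -171.91467272693802
dpos mm [ -2.6  -38.17   3.52] dr deg [ 0.03 -0.06  0.09]
```

Emit:
carry_out --delta_pos '[[-1,-14,0],[-2,-28,0],[-2.6,-36,0],[-2.6,-38,0],[-2.6,-38,0]]' --dr '[[0,0,0],[0,0,0],[0,0,0],[0,0,0],[0,0,0]]' --gripper '[30,30,30,30,30]'

```text
clock: 5.1
tool_pos: [0.5049, -0.2071, 0.1692]
eef_rot: [[-0.99, -0.139, -0.0], [-0.139, 0.99, 0.0], [0.0, 0.0, -1.0]]
wrist_force: [-0.6, 0.1, -1.0]
width: 0.0388
```

Run:
```python
from h import *
go(.5045,-.2095,.14,188)
s=snap('side')
a=cv2.resize(s['frame'][210:310,300:433],(800,600),interpolation=cv2.INTER_CUBIC)
cv2.imwrite('pics/over.png',a[:,:,::-1])
```

```text
{'clock': 5.1, 'q': [-0.5234, 0.3864, -0.2315, 0.9535, 0.0002, -0.6632], 'tool_pos': [0.5049, -0.2071, 0.1692], 'eef_rot': [[-0.9902, -0.1393, -0.0004], [-0.1393, 0.9902, 0.0004], [0.0003, 0.0005, -1.0]], 'wrist_force': [-0.6019, 0.0769, -1.0042], 'moment': [-0.0118, 0.0388, 0.0734], 'width': 0.0388}
yaw now -171.99122154946485
dpos mm [ 0.67 -2.35 29.18] dr deg [ 0.03 -0.02  0.01]
```

View pics/over.png

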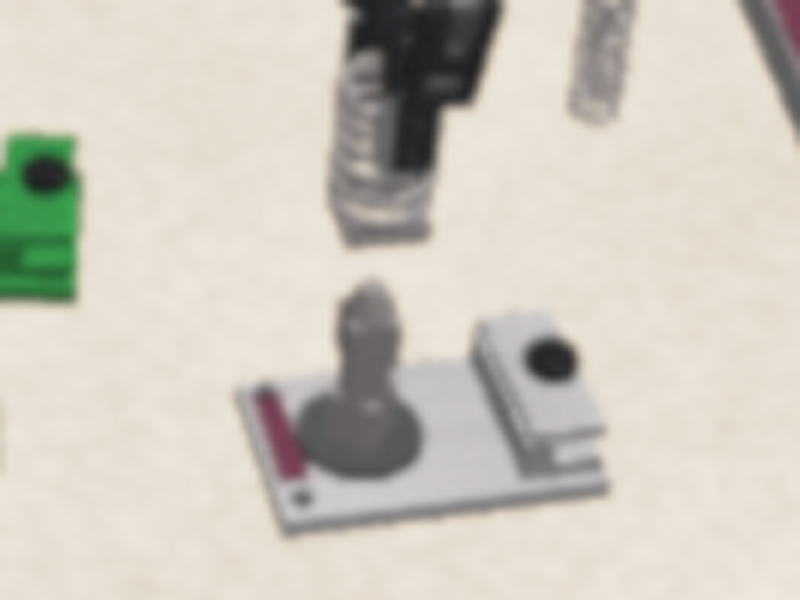

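Run:
```python
from h import *
s=snap('side');st_=r.read_state();R=np.array(st_['eef_rot']);p=np.array(st_['tool_pos'])
f=lambda q:((np.array(q)-[300,210]+.5)*6.0).round(0)
a=np.radians(8.3);ex=np.array([np.cos(a),np.sin(a),0]);ey=np.array([-np.sin(a),np.cos(a),0])
for nm,q in(('tcp',p),('base',p-[0,0,.0535]),('front edge L',p-[0,0,.0535]-.01625*ex-.01625*ey),('front R',p-[0,0,.0535]+.01625*ex-.01625*ey),('finger tip',p+[0,0,-.015]-.025*R[:,1]),('post tip',[.5045,-.2095,.086]),('seat',[.5045,-.2095,.014])):print(nm,f(proj(s,q)))
# back project base front edge at its height
g=lambda c:np.array(c)/6.0-.5+[300,210]
z=p[2]-.0535
A=onz(s,g((347,243)),z);B=onz(s,g((430,237)),z);print(A,B,np.degrees(np.arctan2(B[1]-A[1],B[0]-A[0])),(A+B)/2)
```

```text
tcp [391. 100.]
base [380. 218.]
front edge L [349. 250.]
front R [435. 240.]
finger tip [408. 175.]
post tip [374. 285.]
seat [360. 428.]
[ 0.49091207 -0.22129686  0.11583534] [ 0.52166308 -0.2185984   0.11583534] 5.014953979824428 [ 0.50628758 -0.21994763  0.11583534]
```

Emit:
carry_out --delta_pos '[[0,-1,6],[0,-2.4,12],[0,-2.4,18],[0,-2.4,23],[0,-2.4,26]]' --dr '[[0,0,-1],[0,0,-1],[0,0,-1],[0,0,-1],[0,0,-1]]' --gripper '[30,30,30,30,30]'

```text
clock: 5.7
tool_pos: [0.505, -0.21, 0.1425]
eef_rot: [[-0.988, -0.156, -0.001], [-0.156, 0.988, 0.001], [0.001, 0.001, -1.0]]
wrist_force: [-0.6, 0.5, -0.4]
width: 0.0391
```

Run:
```python
from h import *
go(.5045,-.2095,.13,189)
s=snap('side')
a=cv2.resize(s['frame'][220:300,310:417],(800,600),interpolation=cv2.INTER_CUBIC)
cv2.imwrite('pics/over2.png',a[:,:,::-1])
```

```text
{'clock': 5.7, 'q': [-0.5278, 0.4137, -0.266, 0.8921, 0.0, -0.6844], 'tool_pos': [0.505, -0.21, 0.1425], 'eef_rot': [[-0.9878, -0.156, -0.0008], [-0.156, 0.9878, 0.0005], [0.0007, 0.0006, -1.0]], 'wrist_force': [-0.6361, 0.4625, -0.4259], 'moment': [0.0065, -0.0357, -0.0085], 'width': 0.0391}
yaw now -171.0269048844724
dpos mm [ 0.37  0.55 12.5 ] dr deg [ 0.04 -0.04 -0.03]
```

View pics/over2.png

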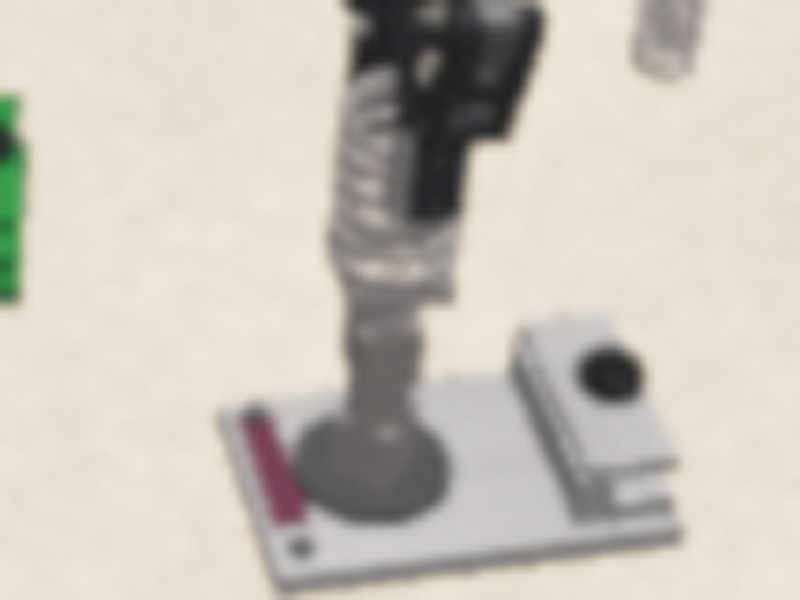

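Emit:
carry_out --delta_pos '[[0,0.5,2.5],[0,0.5,5],[0,0.5,7.5],[0,0.5,9],[0,0.5,10]]' --dr '[[0,0,0],[0,0,0],[0,0,0],[0,0,0],[0,0,0]]' --gripper '[30,30,30,30,30]'

```text
clock: 6.25
tool_pos: [0.5052, -0.2097, 0.1332]
eef_rot: [[-0.988, -0.156, -0.0], [-0.156, 0.988, 0.0], [0.0, 0.0, -1.0]]
wrist_force: [-0.5, -0.4, -1.3]
width: 0.0389
```

Emit:
carry_out --delta_pos '[[0,0,1],[0,0,2],[0,0,3],[0,0,4],[0,0,4]]' --dr '[[0,0,0],[0,0,0],[0,0,0],[0,0,0],[0,0,0]]' --gripper '[30,30,30,30,30]'

```text
clock: 6.75
tool_pos: [0.5052, -0.2097, 0.1292]
eef_rot: [[-0.988, -0.156, -0.0], [-0.156, 0.988, 0.0], [0.0, 0.0, -1.0]]
wrist_force: [-0.7, -0.9, -1.1]
width: 0.0389
```

Run:
```python
from h import *
go(.5045,-.2095,.12,189)
```

```text
{'clock': 6.75, 'q': [-0.5271, 0.4268, -0.2846, 0.8595, -0.0, -0.6838], 'tool_pos': [0.5052, -0.2097, 0.1292], 'eef_rot': [[-0.9877, -0.1561, -0.0001], [-0.1561, 0.9877, 0.0], [0.0001, 0.0001, -1.0]], 'wrist_force': [-0.7052, -0.8988, -1.1126], 'moment': [-0.0228, -0.0293, -0.0105], 'width': 0.0389}
yaw now -171.02140438005318
dpos mm [0.63 0.31 9.17] dr deg [ 0.   -0.01 -0.02]
```

Emit:
carry_out --delta_pos '[[0,0,1],[0,0,2],[0,0,3],[0,0,4],[0,0,5]]' --dr '[[0,0,0],[0,0,0],[0,0,0],[0,0,0],[0,0,0]]' --gripper '[30,30,30,30,30]'

```text
clock: 7.25
tool_pos: [0.5052, -0.2097, 0.1242]
eef_rot: [[-0.988, -0.156, 0.0], [-0.156, 0.988, -0.0], [-0.0, -0.0, -1.0]]
wrist_force: [0.8, -0.9, -0.6]
width: 0.0391
```

Run:
```python
from h import *
st()
```

```text
{'clock': 7.25, 'q': [-0.5271, 0.432, -0.291, 0.8477, -0.0, -0.6838], 'tool_pos': [0.5052, -0.2097, 0.1242], 'eef_rot': [[-0.9877, -0.1561, 0.0], [-0.1561, 0.9877, -0.0001], [-0.0, -0.0001, -1.0]], 'wrist_force': [0.8397, -0.9276, -0.5853], 'moment': [-0.0484, 0.0158, 0.0618], 'width': 0.0391}
```

Emit:
carry_out --delta_pos '[[0,0,1.5],[0,0,3],[0,0,4.5],[0,0,6],[0,0,6]]' --dr '[[0,0,0],[0,0,0],[0,0,0],[0,0,0],[0,0,0]]' --gripper '[30,30,30,30,30]'

```text
clock: 7.75
tool_pos: [0.5052, -0.2097, 0.1181]
eef_rot: [[-0.988, -0.156, -0.0], [-0.156, 0.988, 0.0], [0.0, 0.0, -1.0]]
wrist_force: [0.5, -0.1, -0.6]
width: 0.0392
```

Run:
```python
from h import *
st()
s=snap('side')
a=cv2.resize(s['frame'][220:300,310:417],(800,600),interpolation=cv2.INTER_CUBIC)
cv2.imwrite('pics/in1.png',a[:,:,::-1])
```

```text
{'clock': 7.75, 'q': [-0.5271, 0.4387, -0.2988, 0.8335, -0.0001, -0.6838], 'tool_pos': [0.5052, -0.2097, 0.1181], 'eef_rot': [[-0.9878, -0.156, -0.0002], [-0.156, 0.9878, 0.0], [0.0001, 0.0, -1.0]], 'wrist_force': [0.4777, -0.0827, -0.5709], 'moment': [-0.1658, -0.0587, 0.0488], 'width': 0.0392}
```

View pics/in1.png

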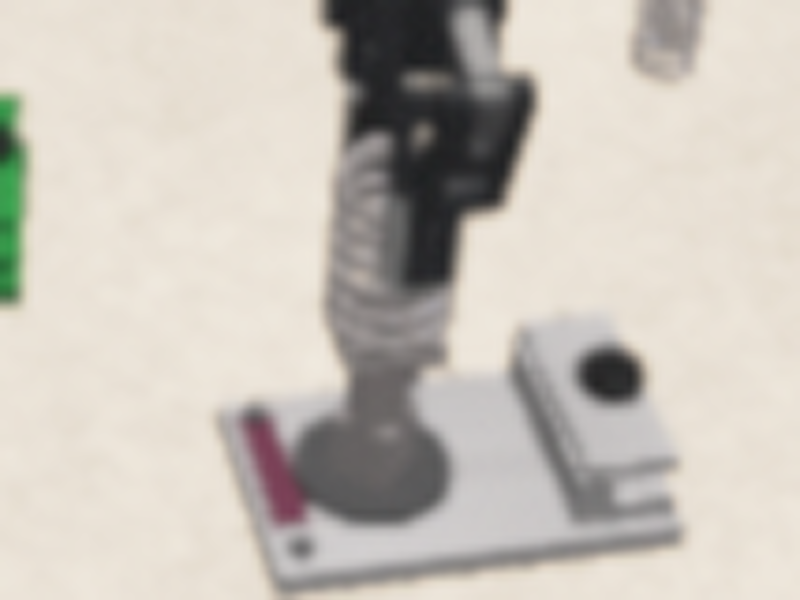

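The spring is over the upper square with no resistance: base at (340–445, 360), post emerging below it at 383. Continuing down.

Emit:
carry_out --delta_pos '[[0,0,2],[0,0,4],[0,0,6],[0,0,8],[0,0,10]]' --dr '[[0,0,0],[0,0,0],[0,0,0],[0,0,0],[0,0,0]]' --gripper '[30,30,30,30,30]'

```text
clock: 8.3
tool_pos: [0.5052, -0.2097, 0.1081]
eef_rot: [[-0.988, -0.156, -0.0], [-0.156, 0.988, 0.0], [0.0, 0.0, -1.0]]
wrist_force: [-0.6, -0.3, -1.4]
width: 0.0392
```

Run:
```python
from h import *
st()
```

```text
{'clock': 8.3, 'q': [-0.5271, 0.4498, -0.3111, 0.81, 0.0, -0.6838], 'tool_pos': [0.5052, -0.2097, 0.1081], 'eef_rot': [[-0.9878, -0.156, -0.0], [-0.156, 0.9878, 0.0], [0.0, 0.0, -1.0]], 'wrist_force': [-0.5662, -0.3036, -1.4025], 'moment': [-0.1267, 0.0219, -0.0328], 'width': 0.0392}
```

Emit:
carry_out --delta_pos '[[0,0,2],[0,0,4],[0,0,6],[0,0,8],[0,0,10]]' --dr '[[0,0,0],[0,0,0],[0,0,0],[0,0,0],[0,0,0]]' --gripper '[30,30,30,30,30]'

```text
clock: 8.8
tool_pos: [0.5052, -0.2096, 0.0981]
eef_rot: [[-0.988, -0.156, -0.0], [-0.156, 0.988, 0.0], [0.0, 0.0, -1.0]]
wrist_force: [0.3, -0.9, -0.8]
width: 0.039
```

Emit:
carry_out --delta_pos '[[0,0,1.5],[0,0,3],[0,0,4.5],[0,0,6],[0,0,6]]' --dr '[[0,0,0],[0,0,0],[0,0,0],[0,0,0],[0,0,0]]' --gripper '[30,30,30,30,30]'

```text
clock: 9.3
tool_pos: [0.5051, -0.2097, 0.0921]
eef_rot: [[-0.988, -0.156, -0.0], [-0.156, 0.988, 0.0], [0.0, 0.0, -1.0]]
wrist_force: [-0.9, -0.1, -0.6]
width: 0.0391
```

Run:
```python
from h import *
st()
```

```text
{'clock': 9.3, 'q': [-0.5271, 0.4684, -0.3298, 0.7729, -0.0, -0.6838], 'tool_pos': [0.5051, -0.2097, 0.0921], 'eef_rot': [[-0.9877, -0.156, -0.0003], [-0.156, 0.9878, 0.0002], [0.0003, 0.0002, -1.0]], 'wrist_force': [-0.8927, -0.0987, -0.5749], 'moment': [-0.0259, -0.0008, 0.0116], 'width': 0.0391}
```

Emit:
carry_out --delta_pos '[[0,0,1],[0,0,2],[0,0,3],[0,0,4],[0,0,5]]' --dr '[[0,0,0],[0,0,0],[0,0,0],[0,0,0],[0,0,0]]' --gripper '[30,30,30,30,30]'

```text
clock: 9.8
tool_pos: [0.5054, -0.2097, 0.0875]
eef_rot: [[-0.988, -0.156, 0.0], [-0.156, 0.988, -0.0], [-0.0, -0.0, -1.0]]
wrist_force: [0.2, 0.7, 4.1]
width: 0.0389
```

Run:
```python
from h import *
st()
```

```text
{'clock': 9.8, 'q': [-0.5271, 0.4739, -0.335, 0.7615, 0.0001, -0.6839], 'tool_pos': [0.5054, -0.2097, 0.0875], 'eef_rot': [[-0.9877, -0.1561, 0.0004], [-0.1561, 0.9877, -0.0001], [-0.0004, -0.0002, -1.0]], 'wrist_force': [0.2207, 0.6695, 4.0647], 'moment': [0.2421, 0.0547, 0.0003], 'width': 0.0389}
```

Run:
```python
from h import *
s=snap('side');t=snap('top')
f=lambda p:(335+p[0]/11-.5,250+p[1]/11-.5); g=lambda p:(360+p[0]/12-.5,135+p[1]/12-.5)
c=np.array([.5045,-.2095])
for q in((295,300),(240,280),(335,270)):
    w=onz(s,f(q),.036)[:2]-c;print('side',w*1000,np.degrees(np.arctan2(w[1],w[0])))
for q in((340,485),(405,530),(395,480),(435,430)):
    w=onz(t,g(q),.036)[:2]-c;print('top36',w*1000,np.degrees(np.arctan2(w[1],w[0])))
```

```text
side [  1.36140125 -10.12846407] -82.34456313449998
side [-9.32102147 -3.72102458] -158.23772972817935
side [10.93582914 -1.19510458] -6.236727972182418
top36 [-1.1212125  10.16933411] 96.29169249377424
top36 [-11.42671824  -4.00941922] -160.66499324325372
top36 [-0.07107862 -2.20472219] -91.84653405314083
top36 [ 11.24585998 -11.63170393] -45.96623636222903
```

Bright corner tops at z = 36 suggest the lower square is about 45° off the upper. I'll ease off, turn +32°, then feel for it with light pressure.

Emit:
carry_out --delta_pos '[[0,0,-3],[0,0,-3],[0,0,-3],[0,0,-3],[0,0,-3]]' --dr '[[0,0,-4],[0,0,-11],[0,0,-18],[0,0,-25],[0,0,-32]]' --gripper '[30,30,30,30,30]'

```text
clock: 10.4
tool_pos: [0.505, -0.2099, 0.0902]
eef_rot: [[-0.752, -0.659, -0.0], [-0.659, 0.752, -0.0], [0.0, 0.0, -1.0]]
wrist_force: [-0.8, -0.5, 0.7]
width: 0.0386
```

Run:
```python
from h import *
go(.5052,-.2097,.0880,221)
```

```text
{'clock': 10.4, 'q': [-0.5273, 0.4706, -0.3319, 0.7684, -0.0005, -1.2473], 'tool_pos': [0.505, -0.2099, 0.0902], 'eef_rot': [[-0.7518, -0.6594, -0.0004], [-0.6594, 0.7518, -0.0003], [0.0005, 0.0, -1.0]], 'wrist_force': [-0.8103, -0.4733, 0.7211], 'moment': [-0.1558, 0.1163, -0.0287], 'width': 0.0386}
yaw now -138.7437333260372
dpos mm [-0.24  0.03  2.2 ] dr deg [ 0.   -0.03  0.26]
```

Emit:
carry_out --delta_pos '[[0,0,1],[0,0,2],[0,0,3],[0,0,3],[0,0,3]]' --dr '[[0,0,0],[0,0,0],[0,0,-1],[0,0,-3],[0,0,-5]]' --gripper '[30,30,30,30,30]'

```text
clock: 10.9
tool_pos: [0.5052, -0.2097, 0.0873]
eef_rot: [[-0.695, -0.719, -0.0], [-0.719, 0.695, 0.0], [0.0, 0.0, -1.0]]
wrist_force: [-2.0, 1.0, 3.8]
width: 0.0395
```

Run:
```python
from h import *
st()
s=snap('side')
a=cv2.resize(s['frame'][220:300,310:417],(800,600),interpolation=cv2.INTER_CUBIC)
cv2.imwrite('pics/in2.png',a[:,:,::-1])
```

```text
{'clock': 10.9, 'q': [-0.5271, 0.4741, -0.3352, 0.7616, 0.0, -1.3298], 'tool_pos': [0.5052, -0.2097, 0.0873], 'eef_rot': [[-0.6948, -0.7192, -0.0001], [-0.7192, 0.6948, 0.0], [0.0, 0.0001, -1.0]], 'wrist_force': [-1.95, 0.9855, 3.8241], 'moment': [0.0527, 0.3166, -0.0094], 'width': 0.0395}
```

View pics/in2.png

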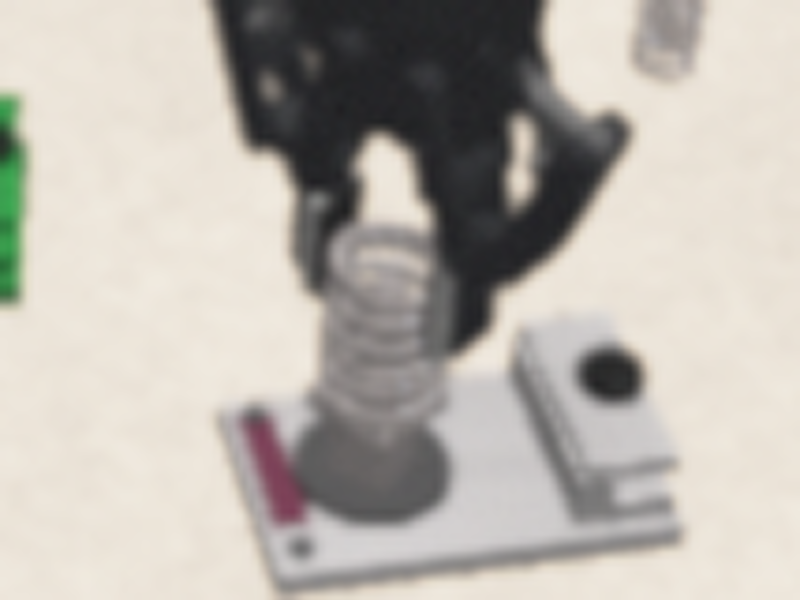

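The spring has turned with the gripper and rests on the lower square, its base at about row 415 of the crop. Continuing the gentle twist.

Emit:
carry_out --delta_pos '[[0,0,0],[0,0,0],[0,0,0],[0,0,0],[0,0,0]]' --dr '[[0,0,-1.5],[0,0,-3],[0,0,-4.5],[0,0,-6],[0,0,-6]]' --gripper '[30,30,30,30,30]'

```text
clock: 11.45
tool_pos: [0.5052, -0.2098, 0.0871]
eef_rot: [[-0.615, -0.788, -0.0], [-0.788, 0.615, -0.0], [0.0, -0.0, -1.0]]
wrist_force: [0.6, -1.5, -0.4]
width: 0.0387
```

Run:
```python
from h import *
st()
```

```text
{'clock': 11.45, 'q': [-0.5272, 0.4745, -0.3351, 0.7612, -0.0001, -1.4354], 'tool_pos': [0.5052, -0.2098, 0.0871], 'eef_rot': [[-0.6152, -0.7884, -0.0], [-0.7884, 0.6152, -0.0], [0.0001, -0.0, -1.0]], 'wrist_force': [0.5985, -1.5255, -0.392], 'moment': [-0.2878, -0.0167, -0.0154], 'width': 0.0387}
```

The vertical force fell to zero, so it has slipped on. I'll turn 3° more toward centre and descend gently.

Emit:
carry_out --delta_pos '[[0,0,1],[0,0,2],[0,0,3],[0,0,4],[0,0,4]]' --dr '[[0,0,-1.5],[0,0,-3],[0,0,-3],[0,0,-3],[0,0,-3]]' --gripper '[30,30,30,30,30]'

```text
clock: 11.95
tool_pos: [0.5051, -0.2095, 0.0831]
eef_rot: [[-0.574, -0.819, -0.0], [-0.819, 0.574, 0.0], [-0.0, 0.0, -1.0]]
wrist_force: [0.4, 0.0, -0.4]
width: 0.0389
```

Run:
```python
from h import *
st()
```

```text
{'clock': 11.95, 'q': [-0.527, 0.4793, -0.3397, 0.7521, 0.0002, -1.4864], 'tool_pos': [0.5051, -0.2095, 0.0831], 'eef_rot': [[-0.574, -0.8189, -0.0002], [-0.8189, 0.574, 0.0003], [-0.0001, 0.0004, -1.0]], 'wrist_force': [0.3901, 0.05, -0.4068], 'moment': [-0.045, -0.0473, 0.0376], 'width': 0.0389}
```

Emit:
carry_out --delta_pos '[[0,0,2],[0,0,4],[0,0,6],[0,0,8],[0,0,10]]' --dr '[[0,0,0],[0,0,0],[0,0,0],[0,0,0],[0,0,0]]' --gripper '[30,30,30,30,30]'

```text
clock: 12.45
tool_pos: [0.5052, -0.2097, 0.0731]
eef_rot: [[-0.574, -0.819, -0.0], [-0.819, 0.574, 0.0], [-0.0, 0.0, -1.0]]
wrist_force: [0.1, 0.0, -1.1]
width: 0.0392
```

Run:
```python
from h import *
st()
```

```text
{'clock': 12.45, 'q': [-0.5272, 0.4918, -0.3503, 0.7288, 0.0, -1.4867], 'tool_pos': [0.5052, -0.2097, 0.0731], 'eef_rot': [[-0.5739, -0.8189, -0.0001], [-0.8189, 0.5739, 0.0001], [-0.0, 0.0001, -1.0]], 'wrist_force': [0.0828, 0.0363, -1.1126], 'moment': [-0.0587, -0.0402, 0.0264], 'width': 0.0392}
```

Emit:
carry_out --delta_pos '[[0,0,1.5],[0,0,3],[0,0,4.5],[0,0,5.5],[0,0,6.5]]' --dr '[[0,0,0],[0,0,0],[0,0,0],[0,0,0],[0,0,0]]' --gripper '[30,30,30,30,30]'

```text
clock: 12.95
tool_pos: [0.5052, -0.2097, 0.0669]
eef_rot: [[-0.574, -0.819, 0.0], [-0.819, 0.574, -0.0], [0.0, -0.0, -1.0]]
wrist_force: [-0.5, 0.5, 2.2]
width: 0.0389
```

Run:
```python
from h import *
st()
```

```text
{'clock': 12.95, 'q': [-0.5272, 0.4997, -0.3567, 0.7143, -0.0, -1.4867], 'tool_pos': [0.5052, -0.2097, 0.0669], 'eef_rot': [[-0.5739, -0.8189, 0.0001], [-0.8189, 0.5739, -0.0001], [0.0, -0.0001, -1.0]], 'wrist_force': [-0.5498, 0.5101, 2.2236], 'moment': [0.1558, 0.2258, 0.0011], 'width': 0.0389}
```

Emit:
carry_out --delta_pos '[[0,0,0.5],[0,0,1],[0,0,1],[0,0,1],[0,0,1]]' --dr '[[0,0,0],[0,0,0],[0,0,0],[0,0,0],[0,0,0]]' --gripper '[30,30,30,30,30]'

```text
clock: 13.45
tool_pos: [0.5052, -0.2097, 0.0659]
eef_rot: [[-0.574, -0.819, -0.0], [-0.819, 0.574, 0.0], [0.0, 0.0, -1.0]]
wrist_force: [-1.3, 0.6, 3.7]
width: 0.039
```

Run:
```python
from h import *
st()
s=snap('side')
a=cv2.resize(s['frame'][220:300,310:417],(800,600),interpolation=cv2.INTER_CUBIC)
cv2.imwrite('pics/home.png',a[:,:,::-1])
```

```text
{'clock': 13.45, 'q': [-0.5271, 0.5011, -0.3577, 0.7121, -0.0, -1.4867], 'tool_pos': [0.5052, -0.2097, 0.0659], 'eef_rot': [[-0.5738, -0.819, -0.0001], [-0.819, 0.5738, 0.0], [0.0, 0.0, -1.0]], 'wrist_force': [-1.3163, 0.5975, 3.6845], 'moment': [0.1959, 0.3458, -0.0667], 'width': 0.039}
```

View pics/home.png

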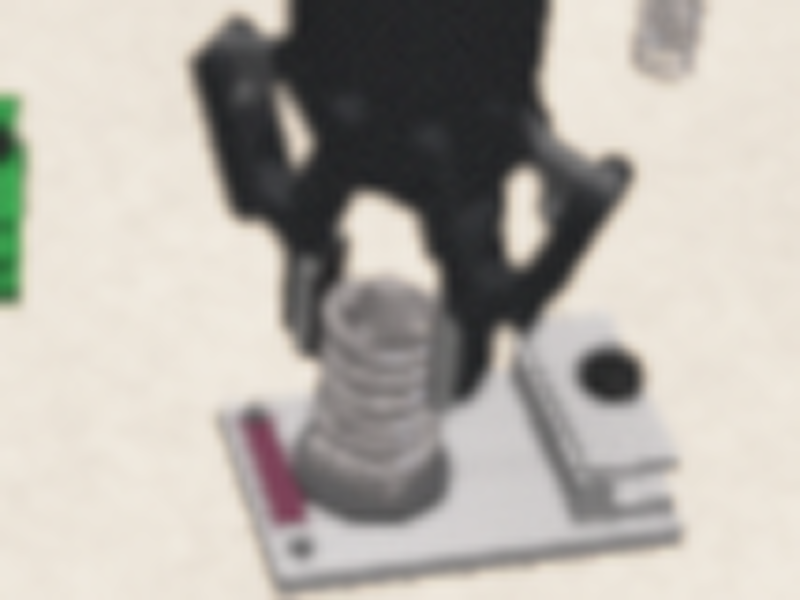

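Home: the squared end is down inside the seat disc at (375,500). Contact came at the expected height and rises by about 1.5 N per mm. Easing off and releasing.

Emit:
carry_out --delta_pos '[[0,0,-1.5],[0,0,-1.5],[0,0,-1.5],[0,0,-1.5],[0,0,-1.5]]' --dr '[[0,0,0],[0,0,0],[0,0,0],[0,0,0],[0,0,0]]' --gripper '[30,48,54,60,70]'

```text
clock: 14.0
tool_pos: [0.5052, -0.2098, 0.0672]
eef_rot: [[-0.574, -0.819, 0.0], [-0.819, 0.574, -0.0], [-0.0, -0.0, -1.0]]
wrist_force: [0.3, 0.2, -0.4]
width: 0.0596
```

Emit:
carry_out --delta_pos '[[0,0,0],[0,0,-4],[0,0,-12],[0,0,-24],[0,0,-40]]' --dr '[[0,0,0],[0,0,0],[0,0,0],[0,0,0],[0,0,0]]' --gripper '[70,70,70,70,70]'

```text
clock: 14.5
tool_pos: [0.5051, -0.2097, 0.1083]
eef_rot: [[-0.574, -0.819, -0.0], [-0.819, 0.574, 0.0], [0.0, 0.0, -1.0]]
wrist_force: [-0.5, 0.3, 0.3]
width: 0.0597
```

Emit:
carry_out --delta_pos '[[0,0,-25],[0,0,-50],[0,0,-75],[0,0,-100],[0,0,-110]]' --dr '[[0,0,0],[0,0,0],[0,0,0],[0,0,0],[0,0,0]]' --gripper '[70,70,70,70,70]'

```text
clock: 15.0
tool_pos: [0.5062, -0.2103, 0.2206]
eef_rot: [[-0.574, -0.819, 0.004], [-0.819, 0.574, -0.002], [-0.0, -0.004, -1.0]]
wrist_force: [0.5, -0.0, 0.4]
width: 0.0598
```

Run:
```python
from h import *
st()
s=snap('side','sideF.png')
f=s['frame']
a=cv2.resize(f[235:295,335:405],(466,400),interpolation=cv2.INTER_CUBIC);b=cv2.resize(f[150:200,325:365],(320,400),interpolation=cv2.INTER_CUBIC)
cv2.imwrite('pics/fin.png',np.hstack([a,b])[:,:,::-1])
for z in(.062,.078):
    print(z,proj(s,[.5045,-.2095,z]))
```

```text
{'clock': 15.0, 'q': [-0.5271, 0.3477, -0.1464, 1.0723, -0.0, -1.4867], 'tool_pos': [0.5062, -0.2103, 0.2206], 'eef_rot': [[-0.5738, -0.819, 0.0037], [-0.819, 0.5738, -0.0022], [-0.0004, -0.0043, -1.0]], 'wrist_force': [0.4929, -0.0132, 0.3533], 'moment': [0.005, -0.0991, 0.0011], 'width': 0.0598}
0.062 [360.99734631 265.1593847 ]
0.078 [361.52638777 259.73166921]
```

View pics/fin.png

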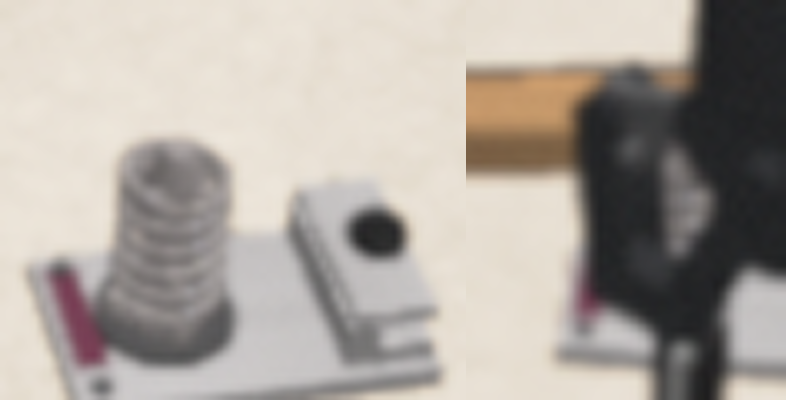

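View pics/sideF.png

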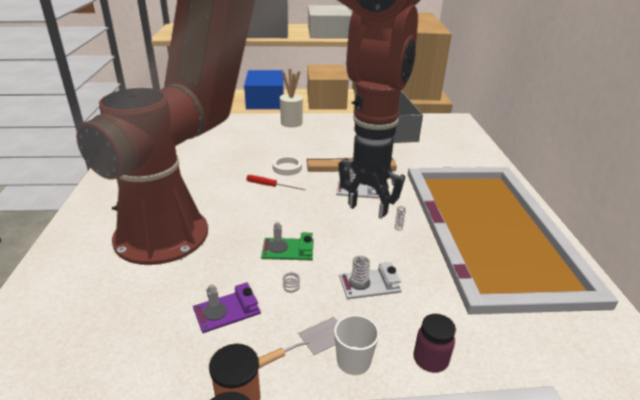

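The spring stands upright on the bare post. Its top ring centre is at about (361,260), matching the predicted (361.5,259.7) for a spring fully home with its top at 78. The gripper is clear and the bystanders in view haven't moved.

```bash
python3 -c "
from h import *
print(r.hand_in())"
```

```text
the job is handed in; nothing more can be done
None
```

The large spring is home on the bare grey post, squared end down, and the job is handed in at about 15 s on the robot's clock. I let it go and lifted the gripper clear.

- **Threading:** It went over the upper square without resistance. It caught at the lower square with about 5 N, so I eased off and twisted it with light pressure. It slipped on after about 43° of turn, and I turned 3° further to centre it.
- **Seating:** It met the seat at the expected height. The last press read about 3.7 N, far below the 16 N that would squash it by a quarter.
- **Last checks:** After release, the side picture shows the spring upright on its seat. Its top ring is within a pixel of where a fully seated spring should be. The wrist force was about zero. The slim spring, short spring, tape roll and ink tub look unmoved.
- **Not confirmed:** The gripper partly hid the other clamp in the last side picture, and I took no final top picture. The spring's and post's yaw were measured to only about 3°, which was close enough. No check failed.

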